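Unpack a battery pack and press its sprung cover home

TASK

Fold both flaps of the carton on the sloping stand right back, so that each leans well outwards past upright and the battery pack inside lies open. Then press the pack's clear cover (red pad in its middle) straight down until it is fully home on its studs, and draw back with the flaps still open; leave the other things on the bench where they are.

Things in the scene. Friction and masses are not known exactly. Their poses are not given: they have to be found in the camera images.
- carton: Open-topped brown carton fixed on a sloping stand: outside 150 (x) x 200 (y) x 115 mm deep, walls 4 mm. Origin at the centre of its mouth, level with the rim, about 165 mm above the bench. Its z axis points squarely out of the mouth: it leans 0.45 rad (26 degrees) from vertical towards the robot's side. Its x axis runs up the slope (away from the robot), its y axis level to the left. The carton cannot move. Its two short end flaps are already folded down outside.
- flap_left (a joint): Hinge of the left flap (+y side of the carton), rad. 0 = shut, level with the rim; 1.57 = square to the mouth; it stops at 2.5, leaning outwards. Stiff crease: the flap stays where it is left (about 0.035 N m). Both flaps start ajar at 0.4 to 0.8. Pushing the free edge sideways only can jam by friction while the flap is low: lift and swing the edge along its arc.
- flap_right (a joint): Hinge of the right flap (-y side of the carton), the same; also grows as it opens.
- flap_left_edge (a point): Middle of the free edge of the left flap, a brown board 146 mm long (along the carton's x), 80 mm from hinge to free edge, 5 mm thick. Its hinge line runs along the carton's x at carton y = +98 mm, z = +2.5 mm. Shut, the two free edges leave a 36 mm gap along the middle of the mouth.
- flap_right_edge (a point): The same point of the right flap; its hinge line lies at carton y = -98 mm, z = +2.5 mm.
- cover_pad (a point): Centre of the top of the red pad (60 x 60 mm, standing 3 mm high) in the middle of the pack's clear cover (118 along the carton's x, 148 along its y, 14 mm thick). The cover lies parallel to the carton's mouth and slides only along the carton's z. The pad's top starts 10 to 14 mm below the rim plane and is 23 mm below it when the cover is home.
- cover (a joint): How far the cover has been pressed on to its studs, m: it starts at 0 to 0.004 and is fully home at 0.013, against a hard stop. It moves against about 6 N of stud friction plus 30 N per m/s, and does not spring back.
- lamp_bar (a point): Middle of a fixed lamp bar, 18 mm thick, 250 mm long and level along the carton's y, above the carton's mouth: 20 mm farther from the robot than the mouth's centre, 400 mm above the bench (235 mm over the centre of the mouth). Two 12 mm rods 112 mm either side of its middle carry it back level, away from the robot, to posts 128 mm behind it. A tool along the carton's z passes it on the robot's side; an upright tool meets it.
- small_pack: Loose battery pack of yellow cells, 69 x 69 x 90 mm tall; origin under its centre. Leave alone.
- stacked_packs: Loose pair of stacked yellow battery packs, 90 x 90 x 180 mm tall; origin under its centre. Leave alone.
- tape_roll: Loose orange roll of tape lying flat, 96 mm across, 24 mm high; origin under its centre. Leave alone.
- driver: Loose screwdriver lying on the bench; leave alone.
- red_box: Loose red box, 60 x 85 x 40 mm high; origin under its centre. Leave alone.
- meter: Loose yellow meter lying flat, 90 x 180 x 42 mm high; origin under its centre. Leave alone.

How it is judged:
By the outcome, as a careful person would: the job done as asked, in the order asked, and still so for the second after the job is handed in, with the robot touching nothing.
It also fails if it takes over 50 s, if anything falls off the work surface, if the arm or the gripper's body presses on something with over 40 N, if the wrist force passes 120 N, or if a joint passes its speed limit or range.

ROBOT

A 6-joint arm with a two-finger parallel gripper is mounted at the origin on the work surface. World frame = base frame: x ahead of the robot, y to its left, z up, the work surface at z = 0. Lengths are in m, angles in rad, forces in N, time in s.
With the tool pointing down it reaches from about 0.375 to 0.9 m from the base axis. Payload 3.1 kg.
Tool frame: the origin (TCP) lies between the finger pads; the fingertips stand 17 mm ahead of it and the grasp point (between the pads) lies 2 mm behind it; z points along the fingers, y is the line along which they close (so a half turn about z gives the same grasp; the last joint's range is limited). The gripper opens to 85 mm and grips with 20 to 120 N. Pads are 22 mm wide; open, the fingers measure 114 mm over their backs; the gripper's body (76 mm by 85 mm) begins 54 mm behind the grasp point. The pads swing forward as they close: fully open they stand 13 mm farther back than shut.
Start: joints at [-1.341, 0.527, 1.433, -0, 1.181, -0.178], TCP at [0.248, -0.573, 0.248] pointing down, gripper open.
Joint ranges: [-3.08, 3.08], [-0.75, 2.2], [0.22, 2.44], [-1.43, 4.57], [0, 2.65], [-2.85, 2.85]. Speed limits (rad/s): [2.79, 2.79, 3.14, 3.14, 3.14, 3.14].

INTERFACE

Orientations are given as a unit quaternion [x, y, z, w].
In Python, from station import sense, vision, order gives the robot as it stands.
- The arm moves only by the shell command python3 -m crank 'ROWS' [OPENING] [FORCE]. ROWS is JSON, a list of rows, each an object with "dp": the shift along the world's x, y, z in units of 30 mm (1.0 is 30 mm), a list of three; "angular": the turn, a rotation vector about the world's x, y, z in degrees, a list of three. In form: [{"dp": [dx, dy, dz], "angular": [ax, ay, az]}, ...]. A call has 1 to 20 rows; each row shifts and turns the commanded pose from where the row before left it; what a row does not reach is not made up. A row lasts 1/10 s, in which the tool goes at most 50 mm and 8.59 degrees, less where a joint would pass 70% of its speed; a pose out of reach is approached as far as the arm can. A call is refused whole if a number of a shift passes 1 or a number of a turn 8.59, either way. A call with a gripper value outside its range is refused whole. OPENING is the closure, from 0 (fully open) to 1 (shut), set as the call begins (- or left out, the last holds). The fingers move at their own pace and stop on an object; FORCE is the grip in N (left out, the last holds). Time passes only in rows, so rows that do not move let the fingers close. It gives the time, the measured TCP pose, the force, the opening and the grip force at its end, in the units of the state.
- sense(): the state, without advancing time (a new reading comes with each control period).
- vision.snapshot(name): name is "scene" or "top" or "wrist"; returns a dict with "image" (420x560x3 uint8, blue, green, red), "range_z" (420x560 float32, m along the optical axis (not along the pixel's ray), 0 where there is no reading), "mtx" (3x3 intrinsics, pixels), "pose" (4x4, takes a point from camera to world coordinates); the wrist camera has in their place "mount" (4x4, takes a point from camera to tool coordinates, whose origin is the TCP and whose axes are the flange's). Camera axes: x right, y down, z forward; pixel columns grow to the right and rows downward; lengths in m; the calibration is good to about 2 mm. The wrist camera is an equidistant fisheye: a pixel r from the principal point sees the ray r / f radians off the axis. A picture is of the moment at which its call begins: read the wrist's pose just before it.
- order.sign_off(): hands the job in; it is judged then, once.
The state is a dict: "t": time; "q": joint angles; "qd": joint speeds; "tau": joint torques, N m; "tcp_pos": TCP position; "tool_rot": TCP orientation; "force": force on the tool from outside, world axes, zero at the start; "ft_torque": the same for the moment, N m; "finger_gap": opening from 0.0 (shut) to 1.0 (fully open); "gripper_force": force on a finger pad.
Only numpy, scipy, OpenCV 4.12 (cv2) and the standard library are available. Lean on these libraries where they do the work, as an engineer would, in place of code of your own. Each camera call takes 0.05 s, during which the arm holds its last target. There are 200 camera calls.

## Working session

There is one attempt and no reset: what is moved stays moved. The work goes in short steps, Python scripts to look and compute and a shell command to move; the robot and the scene stay as the last step left them, time stands still between calls to the robot, and variables do not carry over. Pictures are saved under pics/ and viewed, at most 10 in all, crops included, and the job is handed in when it is done.

```bash
mkdir -p pics; ls
cat > h.py <<'E'
import numpy as np,cv2
from station import sense,vision,order
def pts(s):
    d=s["range_z"];K=s["mtx"];v,u=np.mgrid[:d.shape[0],:d.shape[1]]
    P=np.stack([(u-K[0,2])/K[0,0]*d,(v-K[1,2])/K[1,1]*d,d],-1)
    return P@s["pose"][:3,:3].T+s["pose"][:3,3]
E
python3 - <<'E'
from h import *
print(sense())
for n in("scene","top"):
    s=vision.snapshot(n);cv2.imwrite(f"pics/{n}0.png",s["image"]);np.savez(f"{n}0.npz",**{k:v for k,v in s.items()})
    print(n,s["mtx"].round(1).tolist(),s["pose"].round(3).tolist(),(s["range_z"]>0).mean())
E
```

```text
pics
{'t': 0.0, 'q': array([-1.34046878e+00,  5.28471996e-01,  1.43386671e+00,  8.46684864e-07,
        1.18138450e+00, -1.78515339e-01]), 'qd': array([ 0.0010849 ,  0.00096426,  0.00074666, -0.0002987 , -0.00066924,
        0.00123403]), 'tau': array([ 1.48881241e-03, -4.42339182e+01, -1.78023863e+01, -9.42168481e-05,
        8.39155196e-03, -7.55531147e-06]), 'tcp_pos': array([ 0.24833346, -0.57283053,  0.2473413 ]), 'tool_rot': array([ 9.79178073e-01,  2.03000412e-01, -2.72027529e-05, -1.06492994e-03]), 'force': array([ 0.46211739, -0.09323214,  0.15299093]), 'ft_torque': array([0.00151849, 0.02299452, 0.04697929]), 'gripper_force': 0.0, 'finger_gap': 1.0007234946653378}
scene [[484.1, 0.0, 274.6], [0.0, 484.1, 210.2], [0.0, 0.0, 1.0]] [[-0.866, 0.427, -0.261, 1.025], [0.501, 0.736, -0.456, 0.713], [-0.002, -0.525, -0.851, 1.621], [0.0, 0.0, 0.0, 1.0]] 0.9959141156462585
top [[536.0, 0.0, 277.9], [0.0, 536.0, 213.8], [0.0, 0.0, 1.0]] [[-0.022, -0.997, 0.068, 0.47], [-1.0, 0.022, 0.003, -0.033], [-0.004, -0.068, -0.998, 1.927], [0.0, 0.0, 0.0, 1.0]] 0.9960756802721088
```

View pics/scene0.png

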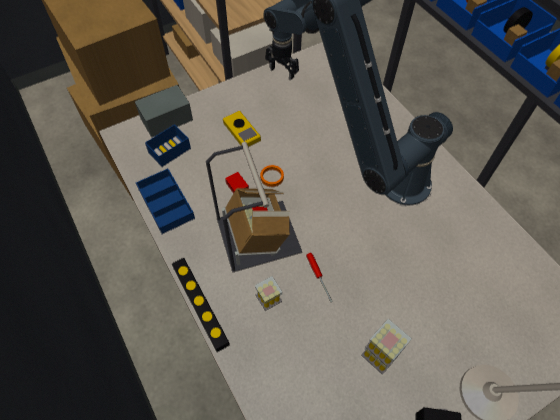

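View pics/top0.png

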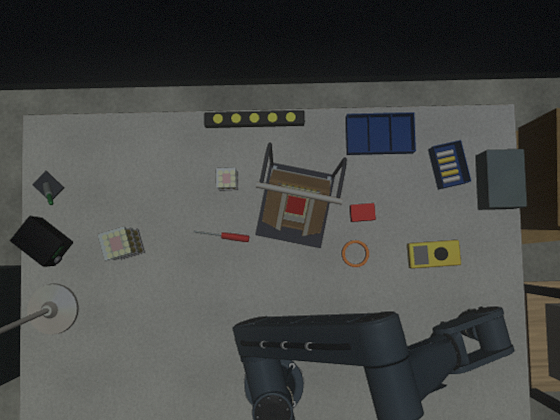

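The top view shows the carton at about (297,205), with the red pad at (297,206), the lamp bar running from (257,185) to (340,202) and the flaps ajar at (280,212) and (312,220). The red box (362,212) and tape roll (355,253) are to its right, and the driver (235,237) to its left. Next I'll work out the carton frame.

```bash
cat >> h.py <<'E'
def frame(yaw,o):
    c,s=np.cos(.45),np.sin(.45);Rz=cv2.Rodrigues(np.array([0,0,yaw]))[0]
    return Rz@np.array([[c,0,-s],[0,1,0],[s,0,c]]),np.array(o)
E
python3 - <<'E'
from h import *
s=dict(np.load("top0.npz"));P=pts(s);im=s["image"].astype(int);b,g,r=im[...,0],im[...,1],im[...,2]
vv,uu=np.mgrid[:420,:560]
roi=(uu>240)&(uu<345)&(vv>150)&(vv<245)
bar=roi&(P[...,2]>.385)&(P[...,2]<.42)
B=P[bar];xy=B[:,:2];rect=cv2.minAreaRect(xy.astype(np.float32)*1000);print("bar",bar.sum(),rect,np.median(B[:,2]))
# line fit of long bar
l=cv2.fitLine(np.array([p[:2] for p in P[roi&(P[...,2]>.385)&(vv>178)]],np.float32),cv2.DIST_HUBER,0,.01,.01).ravel();print(l,"yaw",np.arctan(-l[0]/l[1]))
red=roi&(r>110)&(g<70)&(b<70)&(P[...,2]<.3)
R=P[red];print("red",red.sum(),R.mean(0),np.median(R,0),np.linalg.svd(R-R.mean(0))[2][2], cv2.minAreaRect(np.argwhere(red)[:,::-1].astype(np.float32)))
yaw=np.arctan(-l[0]/l[1]); mid=R.mean(0)
A,o=frame(yaw,mid)
Q=(P[roi]-mid)@A
m=(Q[:,2]>-.03)&(Q[:,2]<.12)
for x0 in(-.05,-.03,0.05):
    k=m&(abs(Q[:,0]-x0)<.006);q=Q[k];q=q[np.argsort(q[:,1])];print(x0,(q[:,1:]*1000).round().astype(int).tolist())
E
```

```text
bar 821 ((679.876708984375, -94.41488647460938), (249.02474975585938, 128.35638427734375), 82.25774383544922) 0.4062097358451935
[ 0.16831335  0.98573357  0.6347089  -0.09930609] yaw -0.16911834
red 17 [0.51857502 0.09458255 0.02324963] [0.51972702 0.0945318  0.02305049] [-0.90030744  0.20071142  0.38621425] ((244.01351928710938, 237.41893005371094), (6.411561012268066, 2.1371867656707764), 9.462321281433105)
-0.05 []
-0.03 [[-73, -26], [-52, -14], [-48, -22], [-45, -21], [-42, -11], [-38, -16], [-34, -12], [-31, -11], [-30, -15], [-27, -20], [-26, -20], [-23, -17], [-19, -24], [-19, -18], [-16, -16], [-16, -19], [-15, -23], [-12, -16], [-9, -13], [-9, -15], [-8, -17], [-7, -3], [-6, -10], [-2, -5], [-2, -11], [1, -12], [2, -12], [2, -14], [5, -11], [5, -10], [6, -14], [8, -10], [9, -17], [10, -21]]
0.05 [[-186, -29], [-183, -29], [-172, -29]]
```

Run:
```python
from h import *
s=dict(np.load("top0.npz"));P=pts(s);im=s["image"].astype(int);b,g,r=im[...,0],im[...,1],im[...,2]
vv,uu=np.mgrid[:420,:560]
roi=(uu>250)&(uu<345)&(vv>150)&(vv<250)
hi=roi&(P[...,2]>.385)&(P[...,2]<.43)
rect=cv2.minAreaRect((P[hi][:,:2]*1000).astype(np.float32))
yaw=-.15
for _ in range(4): # bar: front edge of the frame, in carton-yaw axes
    x=P[hi][:,0]*np.cos(yaw)+P[hi][:,1]*np.sin(yaw);y=-P[hi][:,0]*np.sin(yaw)+P[hi][:,1]*np.cos(yaw)
    x0=np.percentile(x,2);k=(x<x0+.022)&(abs(y-np.median(y))<.1);f=np.polyfit(y[k],x[k],1);yaw-=np.arctan(f[0])
print("yaw",yaw,"bar mid (yawed)",x[k].mean(),y.min(),y.max())
bx,by=x[k].mean(),(y.min()+y.max())/2
c,sn=np.cos(yaw),np.sin(yaw);barw=np.array([c*bx-sn*by,sn*bx+c*by,.4]);o=barw-[.02*c,.02*sn,.235];print("bar",barw,"mouth from bar",o)
red=roi&(r>2*g)&(r>2*b)&(r>70)&(P[...,2]>.1)&(P[...,2]<.25)
R=P[red];A,_=frame(yaw,o);ctr=R.mean(0)
print("red",red.sum(),im[206,297],P[206,297],ctr,"in carton",((ctr-o)@A*1000).round(1),"ext",np.ptp((R-o)@A,axis=0), "normal z",np.linalg.svd(R-ctr)[2][2],A[:,2])
Q=(P-o)@A
for x0 in(-.055,-.035,-.015):
    k=roi&(P[...,2]<.36)&(Q[...,2]>-.03)&(abs(Q[...,0]-x0)<.005);q=Q[k];q=q[np.argsort(q[:,1])];print(x0,(q[::2,1:]*1000).round().astype(int).tolist())
z=im[150:250,250:345].astype(np.uint8);cv2.imwrite("pics/zoom.png",cv2.resize(z,None,fx=6,fy=6,interpolation=cv2.INTER_CUBIC)[:600]*2)
```

```text
yaw -0.2205086985882764 bar mid (yawed) 0.6377829816553418 -0.07284965622919995 0.17703984341659987
bar [ 0.63373446 -0.08866606  0.4       ] mouth from bar [ 0.61421873 -0.08429154  0.165     ]
red 273 [31 34 95] [ 0.61517353 -0.09212899  0.15893298] [ 0.61871718 -0.08692429  0.1552785 ] in carton [  0.2  -1.6 -10.9] ext [0.06102719 0.05820116 0.02524759] normal z [-0.47017358  0.08237641  0.87872119] [-0.42443341  0.09513829  0.9004471 ]
-0.055 [[-97, 0], [-94, 8], [-93, 7], [-87, 18], [-83, 22], [-80, 22], [-76, 23], [-74, 33], [-73, 23], [-70, 35], [-67, 35], [-64, 35], [-61, 39], [-60, 39], [-57, 36], [-54, 47], [-52, 46], [-48, 52], [-47, 46], [-44, 53], [-42, 64], [-41, 57], [-39, 58], [-38, 52], [-37, 58], [-34, -13], [-32, -15], [-30, -20], [-27, -16], [-21, -19], [-18, -16], [-16, -19], [-14, -17], [-10, -8], [-7, -14], [-4, -13], [-1, -14], [3, -8], [7, -14], [11, -17], [13, -16], [15, -21], [17, -14], [20, -10], [23, -17], [24, -16], [28, -20], [31, -12], [34, 56], [35, 46], [38, 51], [41, 51], [42, 45], [43, 39], [46, 41], [48, 46], [49, 40], [52, 41], [54, 30], [56, 35]
[... 1258 characters left out ...]
], [-60, 47], [-59, 45], [-57, 48], [-56, 40], [-52, 47], [-50, 52], [-47, 49], [-44, 54], [-41, 60], [-39, 55], [-38, 56], [-36, -12], [-34, -23], [-31, -15], [-28, -11], [-25, -9], [-23, -13], [-21, -8], [-20, -13], [-17, -12], [-16, -18], [-13, -10], [-11, -5], [-8, -7], [-6, -16], [-4, -8], [0, -15], [3, -14], [6, -12], [7, -9], [10, -16], [13, -7], [14, -11], [17, -10], [18, -14], [20, -19], [24, -11], [28, -13], [31, -12], [32, 44], [35, 53], [38, 52], [39, 53], [43, 49], [46, 40], [47, 43], [50, 44], [53, 40], [56, 36], [58, 26], [61, 34], [63, 31], [64, 30], [68, 30], [69, 19], [71, 29], [74, 19], [76, 17], [79, 17], [82, 16], [85, 14], [86, 13], [89, 11], [93, 13], [94, 6], [97, 7]]
```

View pics/zoom.png

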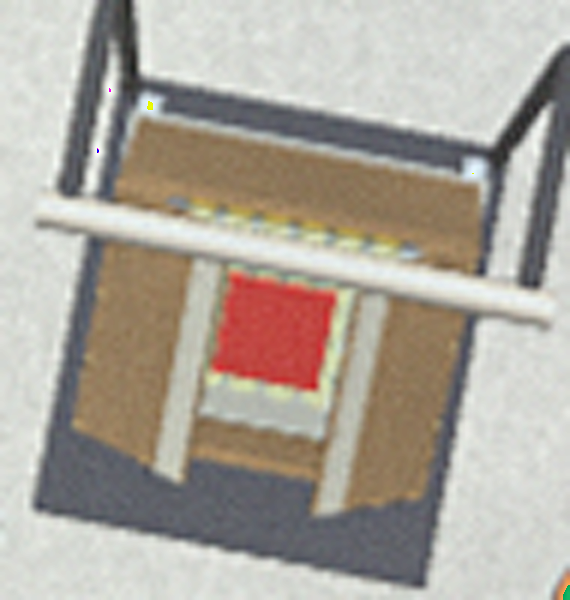

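Zoom shows the red pad at (272,332), the flap edges at about (190,370) and (365,400), and the bar across the top. The bar-derived frame agrees with the pad: within 2 mm laterally, depth -11 mm, extent 60 mm. Flaps measure about 0.73 (right) and 0.62 (left). Moving above the mouth with the gripper closed.

```bash
cat >> h.py <<'E'
from scipy.spatial.transform import Rotation as Ro
A,O=frame(-.2205,[.6142,-.0850,.165])
T=A@np.diag([1,-1,-1])
def where():
    s=sense();p=np.array(s["tcp_pos"]);R=Ro.from_quat(s["tool_rot"])
    print("t",s["t"],"carton tcp mm",((p-O)@A*1000).round(1),"force carton",(s["force"]@A).round(1),"gap",round(s["finger_gap"],2),"roterr deg",np.degrees((Ro.from_matrix(T)*R.inv()).as_rotvec()).round(1))
    return p
def to(*c):
    p=where();print("dp units total",((O+A@(np.array(c)/1000)-p)/.03).round(2))
E
python3 -c "
from h import *
to(-15,0,130);print('unit per 10mm carton x,y,z',(A.T/3).round(3).tolist())"
```

```text
t 0.1 carton tcp mm [-189.5 -556.1  183.1] force carton [-1.  -0.  -1.3] gap 1.0 roterr deg [  2.4 -26.1 -35.5]
dp units total [ 9.92 16.77  0.94]
unit per 10mm carton x,y,z [[0.293, -0.066, 0.145], [0.073, 0.325, 0.0], [-0.141, 0.032, 0.3]]
```

```bash
python3 -m crank '[{"dp":[0.55,0.93,0.5],"angular":[0.13,-1.45,-1.97]},{"dp":[0.55,0.93,0.5],"angular":[0.13,-1.45,-1.97]},{"dp":[0.55,0.93,0.5],"angular":[0.13,-1.45,-1.97]},{"dp":[0.55,0.93,0.5],"angular":[0.13,-1.45,-1.97]},{"dp":[0.55,0.93,0],"angular":[0.13,-1.45,-1.97]},{"dp":[0.55,0.93,0],"angular":[0.13,-1.45,-1.97]},{"dp":[0.55,0.93,0],"angular":[0.13,-1.45,-1.97]},{"dp":[0.55,0.93,0],"angular":[0.13,-1.45,-1.97]},{"dp":[0.55,0.93,0],"angular":[0.13,-1.45,-1.97]},{"dp":[0.55,0.93,0],"angular":[0.13,-1.45,-1.97]},{"dp":[0.55,0.93,0],"angular":[0.13,-1.45,-1.97]},{"dp":[0.55,0.93,0],"angular":[0.13,-1.45,-1.97]},{"dp":[0.55,0.93,0],"angular":[0.13,-1.45,-1.97]},{"dp":[0.55,0.93,0],"angular":[0.13,-1.45,-1.97]},{"dp":[0.55,0.93,-0.25],"angular":[0.13,-1.45,-1.97]},{"dp":[0.55,0.93,-0.25],"angular":[0.13,-1.45,-1.97]},{"dp":[0.55,0.93,-0.25],"angular":[0.13,-1.45,-1.97]},{"dp":[0.55,0.93,-0.25],"angular":[0.13,-1.45,-1.97]},{"dp":[0,0,0],"angular":[0,0,0]},{"dp":[0,0,0],"angular":[0,0,0]}]' 1 40
python3 - <<'E'
from h import *
to(-15,0,52)
s=vision.snapshot("wrist");cv2.imwrite("pics/w1.png",s["image"])
E
```

```text
t: 2.1
tcp_pos: [0.5452, -0.0704, 0.2777]
tool_rot: [0.969, -0.106, 0.221, 0.025]
force: [-0.7, 0.2, -0.1]
finger_gap: 0.002
gripper_force: 0.0
t 2.1 carton tcp mm [-14.5  -0.8 132.2] force carton [-0.7  0.1  0.2] gap 0.0 roterr deg [ 0.1 -0.1 -0.1]
dp units total [ 1.13 -0.22 -2.41]
```

View pics/w1.png

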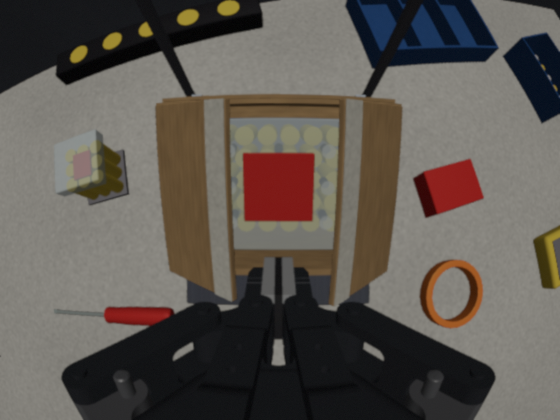

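The wrist view is centred: pad at (279,187), flap edges at columns 232 and 340, closed fingertips at (278,262) midway between them. Descending into the gap, then swinging the left flap along its arc.

```bash
python3 -m crank '[{"dp":[0.42,-0.1,-0.9],"angular":[0,0,0]},{"dp":[0.42,-0.1,-0.9],"angular":[0,0,0]},{"dp":[0.42,-0.1,-0.9],"angular":[0,0,0]},{"dp":[0,0,0],"angular":[0,0,0]},{"dp":[0.09,0.39,0],"angular":[0,0,0]},{"dp":[0.05,0.23,0],"angular":[0,0,0]},{"dp":[-0.09,0.33,0.33],"angular":[0,0,0]},{"dp":[-0.05,0.45,0.3],"angular":[0,0,0]},{"dp":[0,0.48,0.21],"angular":[0,0,0]},{"dp":[0.05,0.5,0.12],"angular":[0,0,0]}]'
python3 - <<'E'
from h import *
where()
s=vision.snapshot("wrist");cv2.imwrite("pics/w2.png",s["image"])
E
```

```text
t: 3.15
tcp_pos: [0.5845, -0.0099, 0.2288]
tool_rot: [0.968, -0.108, 0.223, 0.026]
force: [-0.6, -0.5, 0.5]
finger_gap: -0.001
gripper_force: 0.4
t 3.15 carton tcp mm [-13.1  66.8  77.1] force carton [-0.2 -0.7  0.6] gap -0.0 roterr deg [0.2 0.1 0.2]
```

View pics/w2.png

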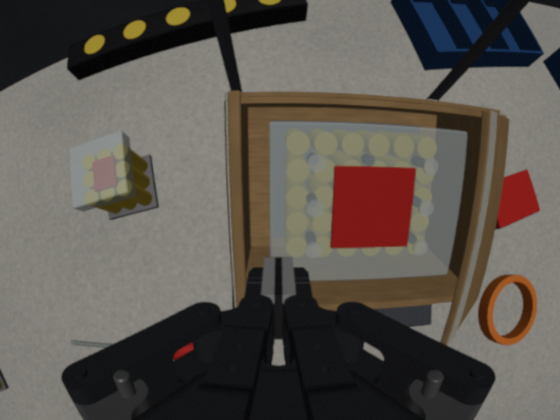

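The left flap stands almost edge-on at columns 228–240, so it is near upright, with the fingers just inside it. Continuing outwards past upright.

```bash
python3 -m crank '[{"dp":[0.17,0.47,-0.12],"angular":[0,0,0]},{"dp":[0.18,0.47,-0.15],"angular":[0,0,0]},{"dp":[0.17,0.44,-0.15],"angular":[0,0,0]},{"dp":[0.17,0.44,-0.15],"angular":[0,0,0]},{"dp":[0.04,0.2,0],"angular":[0,0,0]},{"dp":[0,0,0],"angular":[0,0,0]}]'
python3 - <<'E'
from h import *
where()
s=vision.snapshot("top");P=pts(s);Q=(P-O)@A*1000
for x0 in(-60,-50,50,60):
    k=(abs(Q[...,0]-x0)<6)&(Q[...,2]>8)&(Q[...,2]<90)&(Q[...,1]>60)&(Q[...,1]<180);q=Q[k];q=q[np.argsort(q[:,1])];print(x0,q[::3,1:].round().astype(int).tolist())
E
```

```text
t: 3.8
tcp_pos: [0.6067, 0.0515, 0.2099]
tool_rot: [0.969, -0.107, 0.222, 0.026]
force: [-0.3, -0.5, 0.3]
finger_gap: 0.002
gripper_force: 0.0
t 3.8 carton tcp mm [-13.9 131.6  56.6] force carton [-0.1 -0.6  0.4] gap 0.0 roterr deg [0.1 0.  0. ]
-60 []
-50 []
50 [[116, 22], [125, 31], [134, 36], [141, 37], [143, 45], [146, 40], [149, 51], [151, 53], [153, 49], [156, 51], [158, 51], [160, 59], [162, 46]]
60 [[137, 44], [140, 37], [142, 44], [145, 46], [147, 47], [149, 51], [152, 45], [154, 51], [157, 48], [160, 52]]
```

Left flap edge measures (160,52) mm in the carton frame, about 2.45 rad. Now the right flap.

```bash
python3 -m crank '[{"dp":[-0.16,-0.865,-0.08],"angular":[0,0,0]},{"dp":[-0.16,-0.865,-0.08],"angular":[0,0,0]},{"dp":[-0.16,-0.865,-0.08],"angular":[0,0,0]},{"dp":[-0.16,-0.865,-0.08],"angular":[0,0,0]},{"dp":[-0.16,-0.865,-0.08],"angular":[0,0,0]},{"dp":[0,0,0],"angular":[0,0,0]},{"dp":[-0.09,-0.39,0],"angular":[0,0,0]},{"dp":[-0.14,-0.38,0.12],"angular":[0,0,0]},{"dp":[-0.2,-0.3,0.27],"angular":[0,0,0]},{"dp":[-0.23,-0.43,0.27],"angular":[0,0,0]},{"dp":[-0.18,-0.47,0.15],"angular":[0,0,0]},{"dp":[-0.14,-0.48,0.06],"angular":[0,0,0]},{"dp":[-0.05,-0.5,-0.12],"angular":[0,0,0]},{"dp":[-0.03,-0.47,-0.15],"angular":[0,0,0]},{"dp":[-0.03,-0.47,-0.15],"angular":[0,0,0]},{"dp":[-0.03,-0.47,-0.15],"angular":[0,0,0]},{"dp":[0,0,0],"angular":[0,0,0]}]'
python3 - <<'E'
from h import *
to(0,0,60)
s=vision.snapshot("top");P=pts(s);Q=(P-O)@A*1000
for sg in(1,-1):
  for x0 in(-60,-50,50,60):
    k=(abs(Q[...,0]-x0)<6)&(Q[...,2]>8)&(Q[...,2]<90)&(sg*Q[...,1]>60)&(sg*Q[...,1]<180);q=Q[k];q=q[np.argsort(q[:,1])];print(x0,q[::5,1:].round().astype(int).tolist())
E
```

```text
t: 5.55
tcp_pos: [0.5488, -0.2077, 0.2064]
tool_rot: [0.969, -0.108, 0.221, 0.024]
force: [0.5, 4.3, 4.1]
finger_gap: -0.005
gripper_force: 2.8
t 5.55 carton tcp mm [ -15.2 -134.    53.4] force carton [1.4 4.3 3.9] gap -0.01 roterr deg [-0.1 -0.   0.1]
dp units total [1.33 4.28 0.42]
-60 [[99, 9], [106, 11], [112, 16], [117, 25], [121, 22], [125, 28], [128, 31], [134, 30], [139, 39], [145, 40], [149, 48], [154, 48], [158, 53]]
-50 [[98, 11], [104, 12], [111, 12], [115, 12], [119, 22], [123, 30], [127, 22], [131, 34], [136, 27], [142, 33], [146, 49], [149, 58], [154, 44], [159, 56]]
50 [[123, 23], [131, 33], [138, 38], [143, 41], [147, 43], [152, 48], [157, 55], [162, 53]]
60 [[139, 42], [142, 42], [148, 40], [151, 43], [156, 57], [160, 51]]
-60 []
-50 []
50 [[-162, 51], [-156, 44], [-152, 51], [-147, 40], [-143, 40], [-137, 46], [-131, 33], [-108, 21]]
60 [[-161, 51], [-156, 51], [-153, 47], [-149, 45], [-144, 43]]
```

Both flaps are at about 2.45 rad. Moving over the pad centre.

```bash
python3 -m crank '[{"dp":[0.266,0.856,0.084],"angular":[0,0,0]},{"dp":[0.266,0.856,0.084],"angular":[0,0,0]},{"dp":[0.266,0.856,0.084],"angular":[0,0,0]},{"dp":[0.266,0.856,0.084],"angular":[0,0,0]},{"dp":[0.266,0.856,0.084],"angular":[0,0,0]},{"dp":[0.28,-0.06,-0.6],"angular":[0,0,0]},{"dp":[0.28,-0.06,-0.6],"angular":[0,0,0]},{"dp":[0,0,0],"angular":[0,0,0]},{"dp":[0,0,0],"angular":[0,0,0]}]'
python3 - <<'E'
from h import *
to(0,0,4)
s=vision.snapshot("wrist");cv2.imwrite("pics/w3.png",s["image"])
E
```

```text
t: 6.5
tcp_pos: [0.6054, -0.0837, 0.1827]
tool_rot: [0.969, -0.107, 0.221, 0.025]
force: [-1.6, 0.1, -0.7]
finger_gap: -0.001
gripper_force: 0.0
t 6.5 carton tcp mm [-0.3 -0.7 19.7] force carton [-1.7 -0.2  0.1] gap -0.0 roterr deg [ 0.1 -0.1  0. ]
dp units total [ 0.24 -0.03 -0.47]
```

View pics/w3.png

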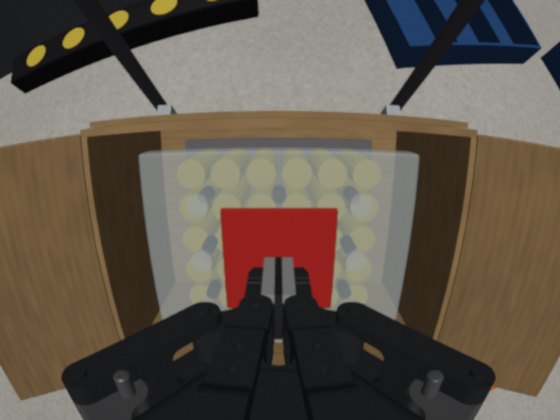

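The fingertips (279,262) are over the middle of the pad, which spans columns 221–337, and both flaps are laid open. Pressing gently.

```bash
python3 -m crank '[{"dp":[0.07,-0.016,-0.15],"angular":[0,0,0]},{"dp":[0.07,-0.016,-0.15],"angular":[0,0,0]},{"dp":[0.07,-0.016,-0.15],"angular":[0,0,0]},{"dp":[0.07,-0.016,-0.15],"angular":[0,0,0]},{"dp":[0,0,0],"angular":[0,0,0]}]' | head -0; python3 -c "
from h import *
where()"; python3 -m crank '[{"dp":[0.042,-0.01,-0.09],"angular":[0,0,0]},{"dp":[0,0,0],"angular":[0,0,0]}]'|head -0; python3 -c "
from h import *
where()"
```

```text
t 7.05 carton tcp mm [ 0.2 -1.1 -0.7] force carton [ 0.3 -0.7 -0.7] gap 0.0 roterr deg [ 0.1 -0.   0.1]
t 7.25 carton tcp mm [ 0.2 -1.1 -3.5] force carton [ 1.1 -0.6  1.2] gap -0.0 roterr deg [ 0.1 -0.   0.1]Exception ignored on flushing sys.stdout:
BrokenPipeError: [Errno 32] Broken pipe
Exception ignored on flushing sys.stdout:
BrokenPipeError: [Errno 32] Broken pipe
```

```bash
python3 -m crank '[{"dp":[0.042,-0.01,-0.09],"angular":[0,0,0]}]'; python3 -c "
from h import *
where()"; python3 -m crank '[{"dp":[0.028,-0.006,-0.06],"angular":[0,0,0]}]'; python3 -c "
from h import *
where()"
```

```text
t: 7.35
tcp_pos: [0.6167, -0.0866, 0.1598]
tool_rot: [0.969, -0.107, 0.222, 0.026]
force: [-18.3, 2.7, 34.5]
finger_gap: -0.004
gripper_force: 20.3
t 7.35 carton tcp mm [ 0.2 -1.  -5.9] force carton [-1.6 -1.3 39.1] gap -0.0 roterr deg [0.1 0.  0. ]
t: 7.45
tcp_pos: [0.6167, -0.0865, 0.1597]
tool_rot: [0.969, -0.107, 0.222, 0.026]
force: [-23.7, 1.5, 38.8]
finger_gap: -0.004
gripper_force: 22.0
t 7.45 carton tcp mm [ 0.2 -1.  -6. ] force carton [-4.2 -3.7 45.1] gap -0.0 roterr deg [0.2 0.  0. ]
```

Hard stop reached: the TCP is at -6.0 mm, which puts the tip at -23.0 mm as specified, and the force rose to 45 N. Withdrawing along the carton's z.

```bash
python3 -m crank '[{"dp":[-0.14,0.03,0.3],"angular":[0,0,0]},{"dp":[-0.42,0.1,0.9],"angular":[0,0,0]},{"dp":[-0.42,0.1,0.9],"angular":[0,0,0]},{"dp":[-0.42,0.1,0.9],"angular":[0,0,0]},{"dp":[-0.42,0.1,0.9],"angular":[0,0,0]},{"dp":[-0.42,0.1,0.9],"angular":[0,0,0]},{"dp":[-0.8,0.1,0.3],"angular":[0,0,0]},{"dp":[-0.8,0.1,0],"angular":[0,0,0]},{"dp":[-0.8,0.1,0],"angular":[0,0,0]},{"dp":[-0.8,0.1,0],"angular":[0,0,0]},{"dp":[0,0,0],"angular":[0,0,0]},{"dp":[0,0,0],"angular":[0,0,0]}]'
python3 - <<'E'
from h import *
where()
s=vision.snapshot("top");P=pts(s);Q=(P-O)@A*1000;im=s["image"].astype(int);b,g,r=im[...,0],im[...,1],im[...,2]
red=(r>2*g)&(r>2*b)&(r>70)&(abs(Q[...,:2]).max(-1)<32)&(abs(Q[...,2])<40);print("pad",red.sum(),Q[red].mean(0).round(1))
for sg in(1,-1):
    k=(abs(Q[...,0])<65)&(Q[...,2]>8)&(Q[...,2]<80)&(sg*Q[...,1]>105)&(sg*Q[...,1]<158);q=Q[k];print(sg,k.sum(),"flap",np.median(np.pi-np.arctan2(q[:,2]-2.5,abs(q[:,1])-98)))
cv2.imwrite("pics/top9.png",s["image"])
E
```

```text
t: 8.65
tcp_pos: [0.4546, -0.059, 0.3106]
tool_rot: [0.969, -0.108, 0.222, 0.026]
force: [0.4, -0.5, 0.5]
finger_gap: 0.004
gripper_force: 0.0
t 8.65 carton tcp mm [-82.   -9.6 201.4] force carton [ 0.7 -0.4  0.2] gap 0.0 roterr deg [0.1 0.  0.1]
pad 273 [  0.4  -0.8 -23.2]
1 574 flap 2.4298479923312453
-1 589 flap 2.432021870765235
```

View pics/top9.png

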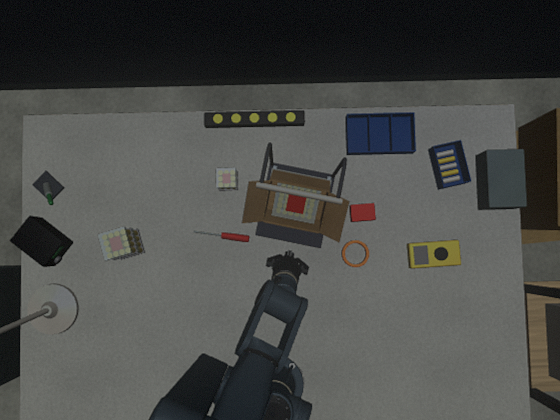

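Both flaps lie open at (258,205) and (333,217). The pad at (296,203) measures 23.2 mm below the rim, so the cover is home. The arm is clear and the loose items haven't moved.

```bash
python3 -c "
from station import order
print(order.sign_off())"
```

```text
the job is handed in; nothing more can be done
None
```

The job is done and handed in: both flaps are folded back to about 2.43 rad, the cover is pressed fully home (pad 23 mm below the rim), the arm is drawn back clear, and the other bench items are where they were.

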